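# Pack the handover caddy with the right samples

## Robot

A 6-joint arm with a two-finger parallel gripper is mounted at the origin on a cart in front of the work surface, level with it; the furniture and walls round the work are solid. World frame = base frame: x ahead of the robot, y to its left, z up, the work surface at z = 0. Lengths are in m, angles in rad, forces in N, time in s.
With the tool pointing down it reaches from about 0.425 to 0.95 m from the base axis. Payload 3.5 kg.
Tool frame: the origin (TCP) lies midway between the tips of the shut fingers; the grasp point (between the pads) lies 19 mm behind it; z points along the fingers, x is the direction in which the jaws open and shut, and the axes are right-handed (so a half turn about z gives the same grasp; the last joint's range is limited). The gripper opens to 85 mm and grips with 20 to 120 N. Pads are 22 mm wide; open, the fingers measure 114 mm over their backs; the gripper's body (76 mm by 85 mm) begins 54 mm behind the grasp point. The pads swing forward as they close: fully open they stand 13 mm farther back than shut.
Start: joints at [-1.305, 0.286, 1.577, -0, 1.279, -0.15], TCP at [0.273, -0.617, 0.231] pointing down, gripper open.
Joint ranges: [-2.77, 2.77], [-0.9, 2.22], [0.21, 2.48], [-1.53, 4.67], [0.24, 2.81], [-2.84, 2.84]. Speed limits (rad/s): [2.79, 2.79, 3.14, 3.14, 3.14, 3.14].

## Interface

Orientations are given as a unit quaternion [x, y, z, w].
In Python, from plant import readout, optics, ctrl gives the robot as it stands. The module is installed in compiled form; this text tells all that it offers.
- The arm moves only by the shell command python3 -m crank 'ROWS' [OPENING] [FORCE]. ROWS is text: rows parted by semicolons, each of 6 numbers parted by spaces: the shift along the tool's x, y, z in mm, then the turn, a rotation vector about the tool's x, y, z in rad. In form: dx dy dz ax ay az; .... A call has 1 to 5 rows; each row shifts and turns the commanded pose from where the row before left it, along the tool's axes as they then stand; what a row does not reach is not made up. A row lasts 1/8 s, in which the tool goes at most 62.5 mm and 10.7 degrees, less where a joint would pass 70% of its speed; a pose out of reach is approached as far as the arm can. A call is refused whole if a number of a shift passes 62.5 or a number of a turn 0.188, either way. A call with a gripper value outside its range is refused whole. OPENING is the opening, from -1 (shut) to 1 (fully open), set as the call begins (- or left out, the last holds). The fingers move at their own pace and stop on an object; FORCE is the grip in N (left out, the last holds). Time passes only in rows, so rows that do not move let the fingers close. It gives the time, the measured TCP pose, the force and the opening at its end, in the units of the state.
- readout.get_state(): the state, without advancing time (a new reading comes with each control period).
- optics.read_camera(name): name is "scene" or "side" or "wrist"; returns the picture (384x512x3 uint8, red, green, blue); there is no depth.
- optics.calibration(name): a dict with "mtx" (3x3 intrinsics, pixels), "rvec" (rotation vector, rad) and "tvec" (3), from world to camera coordinates, as OpenCV has them; the wrist camera has in their place "tool_from_camera" (4x4, takes a point from camera to tool coordinates, whose origin is the TCP and whose axes are the tool frame's). Camera axes: x right, y down, z forward; pixel columns grow to the right and rows downward; lengths in m; the calibration is good to about 2 mm. A picture is of the moment at which its call begins: read the wrist's pose just before it. calibration takes no time and is no camera call.
- ctrl.sign_off(): hands the job in, once; it reports no verdict.
Trained networks look in the newest picture that a camera, given by its name, has taken for a name from the list of things; names that differ only in an ending like _2 or _b are one class to them, and where a whole thing is asked for, a point or a joint stands for the part that bears it (a point fixed in the world has none). Each returns a list of dicts, best first, with "p" (0 to 1); they miss things now and then, are a little off and sometimes report something else, mostly with a low value. They report only what shows in the picture. A call takes as long as a camera call.
- optics.recognise(camera, thing): "xy" ([column, row] as shares, 0 to 1, of the picture: columns of its width, rows of its height, amid what is visible of it).
The state is a dict: "time": time; "qpos": joint angles; "dq": joint speeds; "joint_efforts": joint torques, N m; "eef_pos": TCP position; "tcp_rot": TCP orientation; "contact_force": force on the tool from outside, world axes, zero at the start; "wrist_torque": the same for the moment, N m; "opening": opening from 0.0 (shut) to 1.0 (fully open).
Only numpy, scipy, OpenCV 4.12 (cv2) and the standard library are available. Lean on these libraries where they do the work, as an engineer would, in place of code of your own. Each camera call takes 0.05 s, during which the arm holds its last target.

## Task

Pack the grey caddy for handover: stand the amber vial with the red cap upright in the middle of the red pad and the yellow vial with the white cap upright in the middle of the yellow pad, lay the white card with the dark brown specimen face up in the middle of the blue pad and the used filter disc (white rim, pinkish-grey stained top) face up in the middle of the green pad. Leave the look-alikes, the card with the pale specimen and the plain white empty holder, where they are, and let go of everything.

Things in the scene. Friction and masses are not known exactly. Their poses are not given: they have to be found in the camera images.
- vial_redcap: capped sample vial with amber body, white label and red cap, standing upright on the bench: body 24 mm in diameter up to 44 mm, cap 22 mm in diameter up to 55 mm. Loose, about 25 g; goes on the red pad. A fixed lever press, 300 mm tall, stands at x 0.56 to 0.80, y 0.17 to 0.27: carry round its front (robot side). Origin at the centre of its underside, z up.
- vial_yellow: capped sample vial of the same shape with yellow body, white label and white cap: 24 mm in diameter up to 44 mm, 55 mm tall, upright on the bench. Loose, about 25 g; goes on the yellow pad. (A pale, colourless vial in the wooden rack at the left is not part of the job.) Origin at the centre of its underside, z up.
- card_dark: square white card block, 46 x 46 mm, solid to 8 mm, with a dark brown round specimen on top (10 mm high in all), lying flat face up. Loose, about 20 g; take it across two opposite sides; goes on the blue pad. Origin at the centre of its underside, z up, x and y square to its sides.
- filter_used: round used filter disc in a white-rimmed holder, 52 mm in diameter, 7 mm high, top stained pinkish-grey, lying flat. Loose, about 16 g; take it across the rim; goes on the green pad. A fixed lever press, 300 mm tall, stands at x 0.56 to 0.80, y 0.17 to 0.27: carry round its front (robot side). Origin at the centre of its underside, z up.
- card_pale: look-alike, to be left where it lies: white card block of 46 x 46 x 8 mm with a PALE grey-beige round specimen. Loose. Origin at the centre of its underside, z up.
- holder_empty: look-alike, to be left where it lies: empty filter holder, plain white, 46 mm in diameter, 8 mm high. Loose. Origin at the centre of its underside, z up.
- pad_red: red square rubber pad, 90 x 90 mm, white ring round its centre; one of four in the shallow grey caddy (210 x 210 mm, 2 x 2 pads, centres 100 mm apart; colours change places). Fixed. Origin at the centre of the pad's TOP, 6 mm above the bench; z up, x and y along its sides. The caddy's rim is 10 mm high, 50 mm from the nearest pad centres; ribs between pads are level with the pads.
- pad_yellow: yellow square rubber pad, 90 x 90 mm, white ring round its centre; one of four in the shallow grey caddy (210 x 210 mm, 2 x 2 pads, centres 100 mm apart; colours change places). Fixed. Origin at the centre of the pad's TOP, 6 mm above the bench; z up, x and y along its sides. The caddy's rim is 10 mm high, 50 mm from the nearest pad centres; ribs between pads are level with the pads.
- pad_blue: blue square rubber pad, 90 x 90 mm, white ring round its centre; one of four in the shallow grey caddy (210 x 210 mm, 2 x 2 pads, centres 100 mm apart; colours change places). Fixed. Origin at the centre of the pad's TOP, 6 mm above the bench; z up, x and y along its sides. The caddy's rim is 10 mm high, 50 mm from the nearest pad centres; ribs between pads are level with the pads.
- pad_green: green square rubber pad, 90 x 90 mm, white ring round its centre; one of four in the shallow grey caddy (210 x 210 mm, 2 x 2 pads, centres 100 mm apart; colours change places). Fixed. Origin at the centre of the pad's TOP, 6 mm above the bench; z up, x and y along its sides. The caddy's rim is 10 mm high, 50 mm from the nearest pad centres; ribs between pads are level with the pads.

How it is judged:
By the outcome, as a careful person would: the job done as asked, in the order asked, and still so for the second after the job is handed in, with the robot touching nothing.
It also fails if it takes over 109 s, if anything falls off the work surface, if the arm or the gripper's body presses on something with over 40 N, if the wrist force passes 120 N, or if a joint passes its speed limit or range.

## Working session

There is one attempt and no reset: what is moved stays moved. The work goes in short steps, Python scripts to look and compute and a shell command to move; the robot and the scene stay as the last step left them, time stands still between calls to the robot, and variables do not carry over. Pictures are saved under pics/ and viewed, and the job is handed in when it is done.

```bash
mkdir -p pics; ls
cat > h.py <<'E'
import numpy as np,cv2
from scipy.spatial.transform import Rotation as R
from plant import readout,optics,ctrl
E
python3 - <<'E'
from h import *
s=readout.get_state(); print({k:np.round(v,3) for k,v in s.items()})
for c in ("scene","side","wrist"):
    im=optics.read_camera(c); cv2.imwrite(f"pics/{c}0.png",im[:,:,::-1]); 
    print(c,{k:np.round(v,3).tolist() for k,v in optics.calibration(c).items()})
E
```

```text
pics
{'time': np.float64(0.0), 'qpos': array([-1.305,  0.287,  1.578,  0.   ,  1.279, -0.15 ]), 'dq': array([ 0.001,  0.   , -0.   , -0.001,  0.001,  0.001]), 'joint_efforts': array([ 0.0000e+00, -4.0598e+01, -2.9263e+01, -0.0000e+00,  6.0000e-03,
       -0.0000e+00]), 'eef_pos': array([ 0.272, -0.617,  0.23 ]), 'tcp_rot': array([ 0.838, -0.546, -0.001, -0.001]), 'contact_force': array([-0.33 ,  0.347,  0.235]), 'wrist_torque': array([ 0.05 , -0.001,  0.047]), 'opening': np.float64(1.001)}
scene {'mtx': [[361.731, 0.0, 255.533], [0.0, 361.731, 191.371], [0.0, 0.0, 1.0]], 'rvec': [0.627, -2.294, 1.521], 'tvec': [0.451, 0.16, 0.905]}
side {'mtx': [[382.4, 0.0, 256.963], [0.0, 382.4, 188.389], [0.0, 0.0, 1.0]], 'rvec': [2.193, 0.02, -0.026], 'tvec': [-0.55, 0.042, 1.242]}
wrist {'mtx': [[324.753, 0.0, 257.762], [0.0, 324.753, 188.447], [0.0, 0.0, 1.0]], 'tool_from_camera': [[1.0, -0.0, -0.001, -0.0], [0.001, 0.962, 0.272, -0.069], [0.001, -0.272, 0.962, -0.145], [0.0, 0.0, 0.0, 1.0]]}
```

View pics/scene0.png

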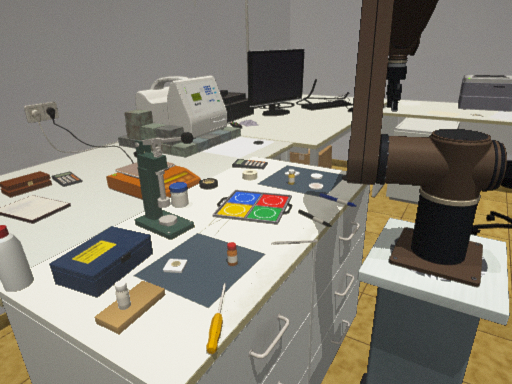

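View pics/side0.png

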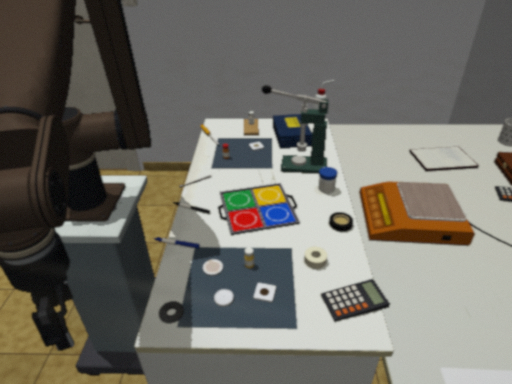

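View pics/wrist0.png

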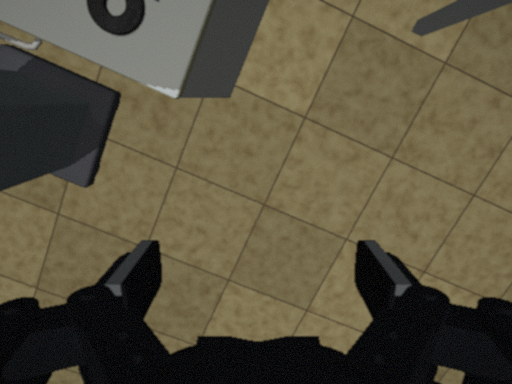

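Both fixed views show the caddy mid-bench. The red-cap vial and pale card are on the far mat (side ~(226,152), (257,146)). The yellow vial (249,258), dark card (265,291) and two discs (212,267), (223,297) are on the near mat. Next I triangulate.

```bash
cat >> h.py <<'E'
TH=["vial_redcap","vial_yellow","card_dark","filter_used","card_pale","holder_empty","pad_red","pad_yellow","pad_blue","pad_green"]
HZ=dict(vial_redcap=.03,vial_yellow=.03,card_dark=.01,filter_used=.007,card_pale=.01,holder_empty=.008,pad_red=.006,pad_yellow=.006,pad_blue=.006,pad_green=.006)
def cam(name,s=None):
    c=optics.calibration(name); K=np.array(c["mtx"])
    if name=="wrist":
        s=s or readout.get_state()
        T=np.eye(4);T[:3,:3]=R.from_quat(s["tcp_rot"]).as_matrix();T[:3,3]=s["eef_pos"]
        M=T@np.array(c["tool_from_camera"]); return K,M[:3,:3],M[:3,3]
    Rm=R.from_rotvec(np.ravel(c["rvec"])).as_matrix(); return K,Rm.T,-Rm.T@np.ravel(c["tvec"])
def ray(C,uv):
    K,Rm,o=C; d=Rm@np.linalg.inv(K)@np.array([uv[0],uv[1],1.]); return o,d/np.linalg.norm(d)
def onz(C,uv,z):
    o,d=ray(C,uv); return o+d*(z-o[2])/d[2]
def proj(C,p):
    K,Rm,o=C; q=K@(Rm.T@(np.asarray(p)-o)); return q[:2]/q[2]
def tri(rays):
    A=np.zeros((3,3));b=np.zeros(3)
    for o,d in rays:
        P=np.eye(3)-np.outer(d,d);A+=P;b+=P@o
    x=np.linalg.solve(A,b); return x,[np.linalg.norm(np.cross(x-o,d)) for o,d in rays]
def rec(c,t):
    return [(np.array(r["xy"])*[512,384],r["p"]) for r in optics.recognise(c,t)]
E
python3 - <<'E'
from h import *
S,D=cam("scene"),cam("side")
for t in TH:
    a=rec("scene",t);b=rec("side",t)
    print(t,"scene",[(np.round(x).tolist(),round(p,2)) for x,p in a[:2]],"side",[(np.round(x).tolist(),round(p,2)) for x,p in b[:2]])
    if a: print("   sc onz",np.round(onz(S,a[0][0],HZ[t]),3),end="")
    if b: print("   sd onz",np.round(onz(D,b[0][0],HZ[t]),3),end="")
    if a and b: print("  tri",np.round(tri([ray(S,a[0][0]),ray(D,b[0][0])])[0],3),end="")
    print()
print(readout.get_state()["time"])
E
```

```text
vial_redcap scene [([232.0, 253.0], 0.61)] side [([224.0, 151.0], 0.64)]
   sc onz [0.421 0.281 0.03 ]   sd onz [0.421 0.274 0.03 ]  tri [0.422 0.279 0.028]
vial_yellow scene [([294.0, 176.0], 0.57)] side [([248.0, 258.0], 0.43)]
   sc onz [ 0.528 -0.28   0.03 ]   sd onz [ 0.535 -0.274  0.03 ]  tri [ 0.532 -0.278  0.031]
card_dark scene [] side [([259.0, 292.0], 0.74)]
   sd onz [ 0.565 -0.367  0.01 ]
filter_used scene [] side [([212.0, 267.0], 0.7)]
   sd onz [ 0.441 -0.286  0.007]
card_pale scene [([180.0, 267.0], 0.49)] side []
   sc onz [0.515 0.368 0.01 ]
holder_empty scene [([294.0, 175.0], 0.73), ([318.0, 176.0], 0.47)] side [([225.0, 296.0], 0.51)]
   sc onz [ 0.558 -0.34   0.008]   sd onz [ 0.484 -0.379  0.008]  tri [ 0.52  -0.354  0.002]
pad_red scene [([275.0, 203.0], 0.62)] side [([247.0, 220.0], 0.62)]
   sc onz [ 0.498 -0.073  0.006]   sd onz [ 0.523 -0.095  0.006]  tri [ 0.516 -0.091 -0.002]
pad_yellow scene [([230.0, 209.0], 0.85)] side [([269.0, 197.0], 0.96)]
   sc onz [0.601 0.04  0.006]   sd onz [0.589 0.022 0.006]  tri [0.596 0.036 0.001]
pad_blue scene [([246.0, 196.0], 0.82)] side [([278.0, 215.0], 0.81)]
   sc onz [ 0.613 -0.078  0.006]   sd onz [ 0.617 -0.071  0.006]  tri [ 0.615 -0.076  0.008]
pad_green scene [([264.0, 213.0], 0.58)] side [([239.0, 199.0], 0.65)]
   sc onz [0.49  0.01  0.006]   sd onz [0.492 0.01  0.006]  tri [0.491 0.009 0.006]
1.15
```

```bash
python3 -m crank '0 -40 0 0 0 -0.18; 0 -40 0 0 0 -0.18; 0 -40 0 0 0 -0.18; 0 -40 0 0 0 -0.18; 0 -40 0 0 0 -0.18'
```

```text
time: 1.78
eef_pos: [0.4118, -0.4809, 0.2313]
tcp_rot: [0.992, -0.124, 0.0, 0.0]
contact_force: [0.8, -0.3, 0.1]
opening: 1.0
```

Run:
```python
from h import *
s=readout.get_state();M=R.from_quat(s["tcp_rot"]).as_matrix();print(s["time"],s["eef_pos"],np.degrees(np.arctan2(M[1,0],M[0,0])),M.round(3)[:,2])
```

```text
1.775 [ 0.41178822 -0.48089223  0.23134266] -14.253021761255608 [ 0. -0. -1.]
```

```bash
python3 -m crank '15 -50 0 0 0 -0.124; 25 -50 0 0 0 -0.125; 38 -45 0 0 0 0; 0 0 0 0 0 0'
cat >> h.py <<'E'
def wlook(tag,things):
    s=readout.get_state(); im=optics.read_camera("wrist"); cv2.imwrite(f"pics/{tag}.png",im[:,:,::-1]); C=cam("wrist",s)
    M=R.from_quat(s["tcp_rot"]).as_matrix(); print("t",round(s["time"],2),"tcp",s["eef_pos"].round(4),"psi",np.degrees(np.arctan2(M[1,0],M[0,0])).round(2),"open",round(float(s["opening"]),3))
    out={}
    for t in things:
        a=rec("wrist",t); print(t,[(np.round(x,1).tolist(),round(p,2),onz(C,x,HZ[t]).round(3).tolist()) for x,p in a[:2]]); out[t]=a
    return C,im,out
E
python3 - <<'E'
from h import *
wlook("w1",TH[1:6])
E
```

```text
time: 2.28
eef_pos: [0.5097, -0.343, 0.2316]
tcp_rot: [1.0, -0.0, 0.0, -0.0]
contact_force: [0.3, 0.5, -0.2]
opening: 0.999
t 2.27 tcp [ 0.5097 -0.343   0.2316] psi -0.02 open 0.999
vial_yellow [([282.3, 91.6], 0.68, [0.535, -0.269, 0.03])]
card_dark [([315.2, 171.2], 0.91, [0.576, -0.356, 0.01])]
filter_used [([193.9, 100.3], 0.93, [0.44, -0.277, 0.007])]
card_pale []
holder_empty [([232.6, 185.9], 0.57, [0.481, -0.374, 0.008]), ([281.4, 91.9], 0.48, [0.536, -0.269, 0.008])]
```

View pics/w1.png

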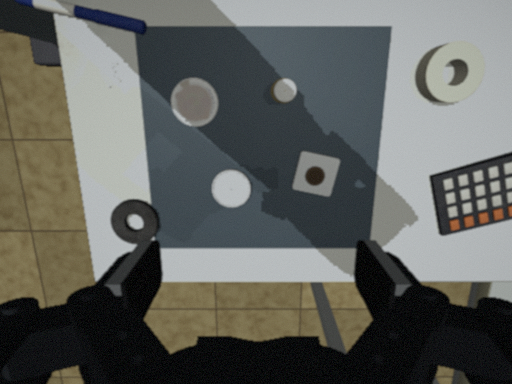

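The wrist view shows the stained filter at (195,102), yellow vial cap (285,91), dark card (316,174) turned by about 12°, and the empty holder (231,188), which stays put. On to the caddy.

```bash
python3 -m crank '8 -60 0 0 0 0; 8 -60 0 0 0 0; 8 -60 0 0 0 0; 8 -60 0 0 0 0; 8 -60 0 0 0 0'
python3 - <<'E'
from h import *
wlook("w2",TH[6:])
E
```

```text
time: 3.2
eef_pos: [0.5494, -0.0459, 0.2316]
tcp_rot: [1.0, -0.004, 0.0, 0.0]
contact_force: [0.6, 0.7, -0.6]
opening: 0.999
t 3.2 tcp [ 0.5494 -0.0459  0.2316] psi -0.48 open 0.999
pad_red [([230.4, 188.4], 0.78, [0.517, -0.081, 0.006])]
pad_yellow [([289.2, 86.4], 0.7, [0.585, 0.034, 0.006])]
pad_blue [([310.2, 171.1], 0.68, [0.611, -0.061, 0.006])]
pad_green [([201.7, 105.6], 0.61, [0.488, 0.015, 0.006])]
```

View pics/w2.png

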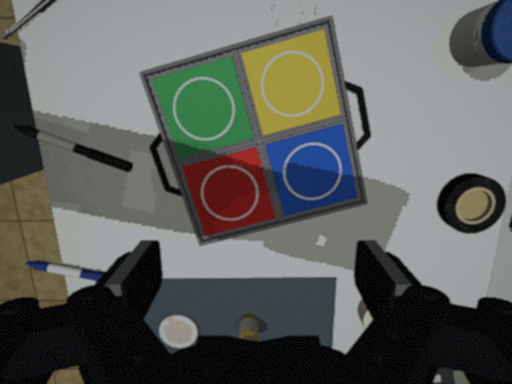

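The wrist view shows the whole caddy: green ring (204,108), yellow (292,84), red (230,191), blue (312,171). I'll fit the grid from colour segmentation, from here and again at a second pose.

```bash
cat >> h.py <<'E'
PADH=dict(pad_red=[(0,8),(170,180)],pad_yellow=[(20,35)],pad_blue=[(100,125)],pad_green=[(50,80)])
def pads(C,im,z=.006):
    h=cv2.cvtColor(im,cv2.COLOR_RGB2HSV); r={}
    for t,rs in PADH.items():
        m=np.zeros(im.shape[:2],np.uint8)
        for a,b in rs: m|=cv2.inRange(h,(a,130,50),(b,255,255))
        cs,_=cv2.findContours(m,cv2.RETR_EXTERNAL,cv2.CHAIN_APPROX_NONE)
        c=max(cs,key=cv2.contourArea); pts=cv2.convexHull(c)[:,0,:]
        w=np.array([onz(C,p,z)[:2] for p in pts],np.float32)
        (cx,cy),(a,b),ang=cv2.minAreaRect(w*1000)
        r[t]=(cx/1000,cy/1000,a,b,ang); print(t,np.round(r[t],4))
    return r
E
python3 - <<'E'
from h import *
s=readout.get_state();print(s["time"],s["eef_pos"].round(4)); im=optics.read_camera("wrist"); pads(cam("wrist",s),im)
E
python3 -m crank '0 -60 0 0 0 0; -30 -60 0 0 0 0; -50 -30 0 0 0 0;0 0 0 0 0 0'
python3 - <<'E'
from h import *
C,im,o=wlook("w3",["vial_redcap","card_pale"]); pads(C,im)
E
```

```text
3.45 [ 0.5493 -0.0475  0.2314]
pad_red [ 5.15600e-01 -8.59000e-02  9.00316e+01  8.98310e+01  1.45497e+01]
pad_yellow [5.87500e-01 3.60000e-02 8.91195e+01 8.95199e+01 1.46550e+01]
pad_blue [ 6.12600e-01 -6.08000e-02  8.98641e+01  8.96972e+01  1.45497e+01]
pad_green [4.90500e-01 1.07000e-02 8.85709e+01 8.89321e+01 1.43851e+01]
time: 4.0
eef_pos: [0.4698, 0.1001, 0.2304]
tcp_rot: [1.0, -0.003, -0.001, -0.0]
contact_force: [-0.2, -0.3, 0.2]
opening: 1.001
t 4.0 tcp [0.4698 0.1001 0.2304] psi -0.31 open 1.001
vial_redcap []
card_pale []
pad_red [ 5.15900e-01 -8.62000e-02  8.97657e+01  9.06811e+01  1.46687e+01]
pad_yellow [5.87500e-01 3.59000e-02 8.96521e+01 8.98961e+01 1.46163e+01]
pad_blue [ 5.86500e-01 -6.78000e-02  3.61604e+01  9.04344e+01  1.55078e+01]
pad_green [4.90600e-01 1.06000e-02 8.84753e+01 8.87620e+01 1.43895e+01]
```

View pics/w3.png

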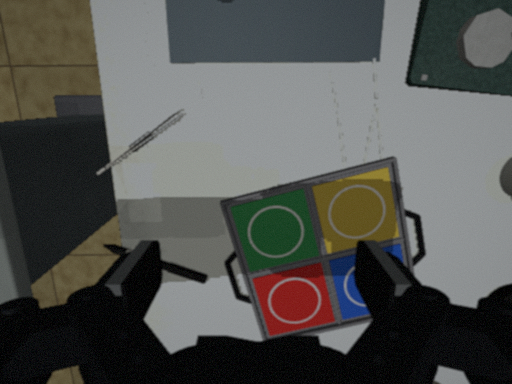

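Pads repeat within 0.5 mm from both poses, and their 90 mm size confirms the height. Caddy yaw is about 14.6°. Now the red vial.

```bash
python3 -m crank '-12 -50 0 0 0 0; -12 -50 0 0 0 0; -12 -45 0 0 0 0; 0 0 0 0 0 0;0 0 0 0 0 0'
python3 - <<'E'
from h import *
C,im,o=wlook("w4",["vial_redcap","card_pale"])
E
```

```text
time: 4.78
eef_pos: [0.4384, 0.2441, 0.2313]
tcp_rot: [1.0, -0.004, 0.0, 0.0]
contact_force: [-0.1, -0.2, 0.3]
opening: 0.996
t 4.78 tcp [0.4384 0.2441 0.2313] psi -0.43 open 0.996
vial_redcap [([240.5, 130.1], 0.72, [0.421, 0.28, 0.03])]
card_pale [([349.7, 43.8], 0.79, [0.535, 0.366, 0.01])]
```

View pics/w4.png

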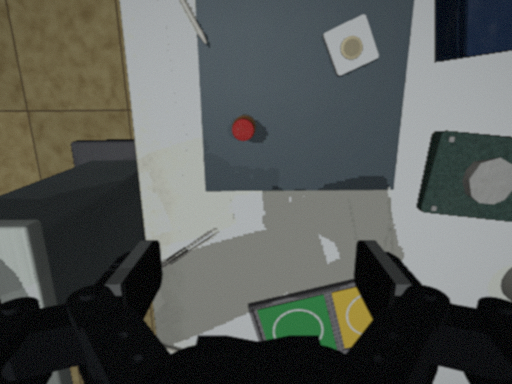

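Red cap at (243,128), pale card (350,47). I measure the cap, then step down and closer for the second view.

```bash
cat >> h.py <<'E'
def blob(im,lo,hi,near,hue2=None,rad=60):
    h=cv2.cvtColor(im,cv2.COLOR_RGB2HSV); m=cv2.inRange(h,lo,hi)
    if hue2: m|=cv2.inRange(h,*hue2)
    mm=np.zeros_like(m); cv2.circle(mm,tuple(int(v) for v in near),rad,255,-1); m&=mm
    cs,_=cv2.findContours(m,cv2.RETR_EXTERNAL,cv2.CHAIN_APPROX_NONE)
    return max(cs,key=cv2.contourArea)
def redcap(C,im,near):
    c=blob(im,(0,150,60),(6,255,255),near,((172,150,60),(180,255,255)))
    p=c[:,0,:]; (e,ax,an)=cv2.fitEllipse(c); print("bbox",p.min(0),p.max(0),"ell",np.round(e,1),np.round(ax,1),"z.055",onz(C,e,.055).round(4),"z.05",onz(C,e,.05).round(4))
    return np.array(e)
E
python3 - <<'E'
from h import *
s=readout.get_state();im=optics.read_camera("wrist");C=cam("wrist",s);e=redcap(C,im,(243,128));np.save("r1.npy",np.array([*ray(C,e)]))
E
python3 -m crank '-8 -14 40 0 0 0; -8 -14 40 0 0 0; 0 0 0 0 0 0;0 0 0 0 0 0'
python3 - <<'E'
from h import *
C,im,o=wlook("w5",["vial_redcap"]);e=redcap(C,im,o["vial_redcap"][0][0]);print(tri([ray(C,e),tuple(np.load("r1.npy"))]))
E
```

```text
bbox [233 118] [254 139] ell [243.3 128.5] [20.9 21.5] z.055 [0.4247 0.2833 0.055 ] z.05 [0.4244 0.2829 0.05  ]
time: 5.48
eef_pos: [0.4226, 0.2729, 0.1529]
tcp_rot: [1.0, -0.003, 0.001, -0.0]
contact_force: [-0.2, -0.8, 0.8]
opening: 1.0
t 5.47 tcp [0.4226 0.2729 0.1529] psi -0.38 open 1.0
vial_redcap [([259.4, 170.7], 0.81, [0.425, 0.282, 0.03])]
bbox [246 163] [272 190] ell [259.2 176.2] [26.7 27.3] z.055 [0.4243 0.2835 0.055 ] z.05 [0.4244 0.2823 0.05  ]
(array([0.42446793, 0.28314124, 0.05329004]), [np.float64(0.00012105329931217847), np.float64(0.00012105329931212239)])
```

View pics/w5.png

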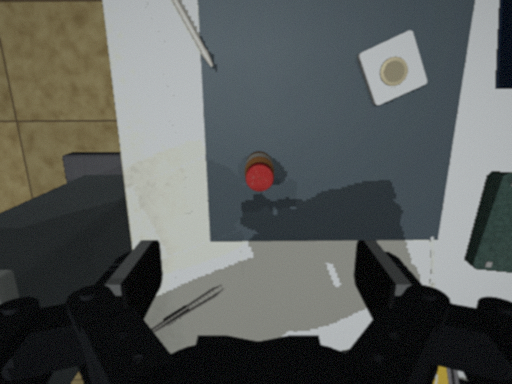

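Vial axis is at (0.4244, 0.283), cap top measured at 53 mm (text says 55). Now descending.

```bash
python3 -m crank '2 -10 30 0 0 0.006; 0 0 40 0 0 0; 0 0 40 0 0 0;0 0 25 0 0 0;0 0 0 0 0 0'; python3 -c "
from h import *
print(readout.get_state()['eef_pos'])"
```

```text
time: 6.2
eef_pos: [0.4232, 0.2827, 0.0159]
tcp_rot: [1.0, -0.006, -0.001, 0.0]
contact_force: [0.4, 0.6, 0.9]
opening: 0.999
[0.42323616 0.2826525  0.01585511]
```

```bash
python3 -m crank '1 0 5 0 0 -0.012; 0 0 0 0 0 0'; python3 -m crank '0 0 0 0 0 0;0 0 0 0 0 0;0 0 0 0 0 0;0 0 0 0 0 0;0 0 0 0 0 0' -1 30
```

```text
time: 6.45
eef_pos: [0.4257, 0.2836, 0.0128]
tcp_rot: [1.0, -0.0, 0.001, -0.001]
contact_force: [0.3, -0.1, -0.8]
opening: 1.0
time: 7.08
eef_pos: [0.4245, 0.2833, 0.0116]
tcp_rot: [1.0, -0.0, 0.0, -0.0]
contact_force: [-1.0, -0.5, 2.6]
opening: 0.269
```

Opening 0.27 corresponds to about 23 mm, so it is gripped. Lift and check.

```bash
python3 -m crank '0 0 -30 0 0 0; 0 0 -50 0 0 0; 0 0 -50 0 0 0; 13 53 0 0 0 0; 13 53 0 0 0 0'; python3 -m crank '13 53 0 0 0 0; 13 53 0 0 0 0;13 53 0 0 0 0;13 53 0 0 0 0; 13 51 0 0 0 0'; python3 -m crank '0 0 0 0 0 0; 0 0 0 0 0 0'
python3 - <<'E'
from h import *
C,im,o=wlook("w6",["vial_redcap"]); pads(C,im)
E
```

```text
time: 7.7
eef_pos: [0.4509, 0.1765, 0.1423]
tcp_rot: [1.0, 0.001, 0.001, -0.0]
contact_force: [0.5, 0.3, -0.8]
opening: 0.274
time: 8.32
eef_pos: [0.5154, -0.0876, 0.1411]
tcp_rot: [1.0, -0.0, 0.0, -0.0]
contact_force: [1.5, 0.4, -1.1]
opening: 0.27
time: 8.57
eef_pos: [0.5148, -0.0854, 0.1407]
tcp_rot: [1.0, -0.0, -0.001, -0.0]
contact_force: [0.8, 0.1, -0.1]
opening: 0.268
t 8.57 tcp [ 0.5148 -0.0854  0.1407] psi -0.03 open 0.268
vial_redcap []
pad_red [ 5.15900e-01 -8.62000e-02  8.98440e+01  9.00405e+01  1.46643e+01]
pad_yellow [5.88100e-01 3.08000e-02 4.91146e+01 6.12154e+01 8.99058e+01]
pad_blue [ 6.12800e-01 -6.09000e-02  8.98079e+01  8.99545e+01  1.45563e+01]
pad_green [4.90700e-01 1.10000e-02 8.87048e+01 8.93159e+01 1.45531e+01]
```

View pics/w6.png

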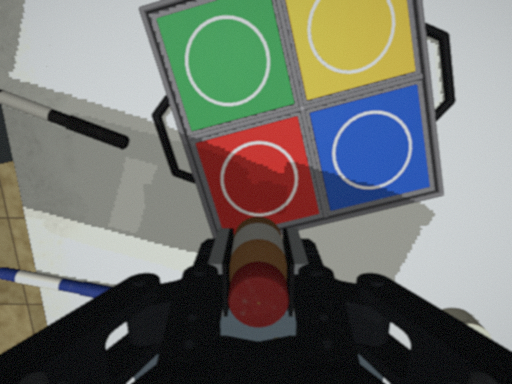

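Vial hangs upright between the fingers (258,280). Red pad confirmed at (0.5159, -0.0862). Lower it.

```bash
python3 -m crank '1 1 45 0 0 0; 0 0 45 0 0 0; 0 0 28 0 0 0; 0 0 0 0 0 0; 0 0 0 0 0 0'
```

```text
time: 9.3
eef_pos: [0.5173, -0.0863, 0.0246]
tcp_rot: [1.0, 0.001, 0.001, 0.0]
contact_force: [-0.5, 0.7, 0.8]
opening: 0.271
```

```bash
python3 -m crank '-1 0 5 0 0 0; 0 0 2 0 0 0;0 0 0 0 0 0'
```

```text
time: 9.68
eef_pos: [0.516, -0.087, 0.0175]
tcp_rot: [1.0, -0.0, 0.001, 0.0]
contact_force: [-1.4, 1.0, 5.4]
opening: 0.268
```

Contact force is 5 N, so it is seated. Open, then back straight up.

```bash
python3 -m crank '0 0 0 0 0 0;0 0 0 0 0 0;0 0 0 0 0 0;0 0 0 0 0 0' 0.4; python3 -m crank '0 0 -30 0 0 0;0 0 -60 0 0 0;0 0 -60 0 0 0;0 0 0 0 0 0' 1;  python3 - <<'E'
from h import *
C,im,o=wlook("w7",["vial_redcap"]); redcap(C,im,o["vial_redcap"][0][0] if o["vial_redcap"] else (258,180))
E
```

```text
time: 10.18
eef_pos: [0.5153, -0.0868, 0.0162]
tcp_rot: [1.0, -0.0, -0.0, -0.0]
contact_force: [-0.1, -0.4, 0.1]
opening: 0.699
time: 10.68
eef_pos: [0.5192, -0.0882, 0.173]
tcp_rot: [1.0, 0.0, 0.006, 0.002]
contact_force: [0.6, -0.0, 0.4]
opening: 1.0
t 10.68 tcp [ 0.5192 -0.0882  0.173 ] psi 0.01 open 1.0
vial_redcap [([251.5, 178.3], 0.85, [0.516, -0.091, 0.03])]
bbox [199 119] [305 219] ell [251.9 168.1] [ 98.1 103.4] z.055 [ 0.5161 -0.0761  0.055 ] z.05 [ 0.5161 -0.0772  0.05  ]
```

View pics/w7.png

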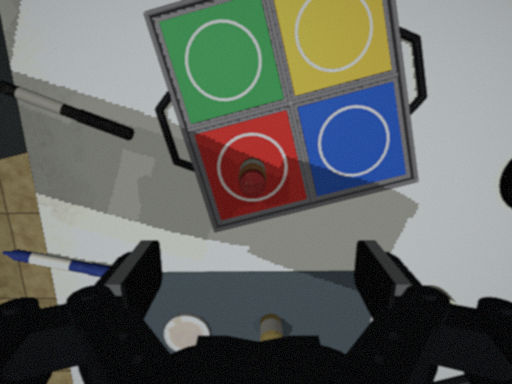

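The vial stands inside the red ring. Cap centre is about (253,180). I check by projection, then move to the yellow vial.

```bash
python3 - <<'E'
from h import *
s=readout.get_state();C=cam("wrist",s)
for z in (.006,.061): print(z,proj(C,[.5159,-.0862,z]).round(1))
E
python3 -m crank '4 50 0 0 0 0;4 50 0 0 0 0;3 50 0 0 0 0; 0 30 0 0 0 0;0 0 0 0 0 0'
python3 - <<'E'
from h import *
C,im,o=wlook("w8",["vial_yellow","card_dark","filter_used","holder_empty"])
E
```

```text
0.006 [257.4 170.7]
0.061 [257.4 185.8]
time: 11.4
eef_pos: [0.525, -0.268, 0.1635]
tcp_rot: [1.0, -0.002, -0.002, -0.001]
contact_force: [-0.4, 0.3, -0.1]
opening: 1.004
t 11.4 tcp [ 0.525  -0.268   0.1635] psi -0.18 open 1.004
vial_yellow [([268.9, 178.2], 0.61, [0.535, -0.267, 0.03])]
card_dark [([307.8, 259.3], 0.75, [0.575, -0.357, 0.01]), ([268.4, 178.5], 0.35, [0.535, -0.273, 0.01])]
filter_used []
holder_empty [([215.6, 275.5], 0.97, [0.481, -0.377, 0.008])]
```

View pics/w8.png

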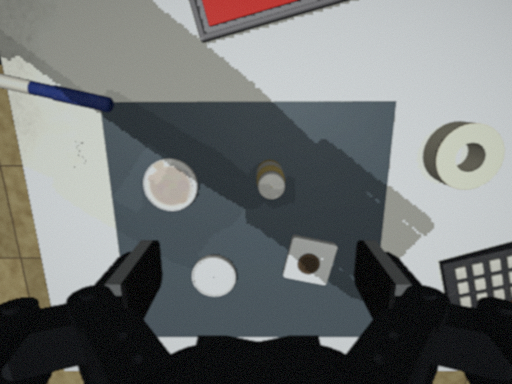

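Relative to the ring, the cap lands where predicted, within about 1 mm. Yellow vial cap is at (271,186). Measure it from this pose and a second one.

```bash
cat >> h.py <<'E'
def white(C,im,near,z,rad=45,smax=70,vmin=110):
    c=blob(im,(0,0,vmin),(180,smax,255),near,None,rad); p=cv2.convexHull(c)[:,0,:]
    e,ax,an=cv2.fitEllipse(cv2.convexHull(c)) if len(p)>=5 else (p.mean(0),0,0)
    print("bbox",p.min(0),p.max(0),"ell",np.round(e,1),np.round(ax,1),"at z",onz(C,e,z).round(4)); return np.array(e),p
E
python3 - <<'E'
from h import *
s=readout.get_state();im=optics.read_camera("wrist");C=cam("wrist",s)
h=cv2.cvtColor(im,cv2.COLOR_RGB2HSV);print(h[186,271],h[168,271],h[210,271])
e,_=white(C,im,(271,186),.055,30);np.save("r1.npy",np.array([*ray(C,e)]));cv2.imwrite("pics/z1.png",cv2.resize(im[140:230,220:320,::-1],None,fx=6,fy=6))
E
python3 -m crank '6 0 40 0 0 0;0 0 0 0 0 0;0 0 0 0 0 0'
python3 - <<'E'
from h import *
s=readout.get_state();im=optics.read_camera("wrist");C=cam("wrist",s)
n=proj(C,[.535,-.275,.055]);e,_=white(C,im,n,.055,40);print(s["eef_pos"],tri([ray(C,e),tuple(np.load("r1.npy"))]))
cv2.imwrite("pics/z2.png",im[:,:,::-1])
E
```

```text
[ 25  11 143] [23 96 90] [99 53 62]
bbox [257 176] [281 200] ell [269.4 188. ] [24.7 25.1] at z [ 0.5358 -0.2675  0.055 ]
time: 12.08
eef_pos: [0.5327, -0.2665, 0.1272]
tcp_rot: [1.0, 0.0, 0.0, 0.0]
contact_force: [-0.3, -0.4, 0.3]
opening: 1.001
bbox [247 187] [276 215] ell [261.6 200.9] [29.  29.7] at z [ 0.5357 -0.2676  0.055 ]
[ 0.53267672 -0.26651213  0.12715302] (array([ 0.53573779, -0.26711076,  0.05641683]), [np.float64(7.407598956330572e-06), np.float64(7.407598956213513e-06)])
```

View pics/z2.png

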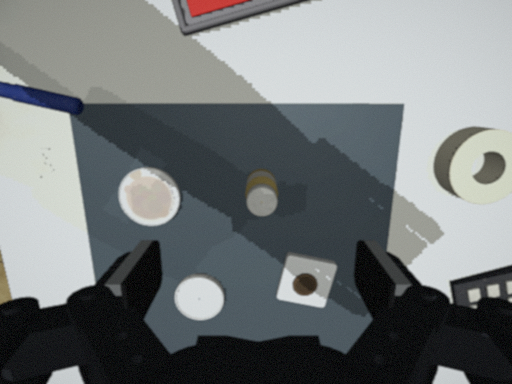

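Yellow vial axis is at (0.5357, -0.2674), cap top 56 mm. Finger clearance to the filter is about 12 mm. Descend.

```bash
python3 -m crank '3 1 40 0 0 0; 0 0 45 0 0 0; 0 0 28 0 0 0;0 0 0 0 0 0;0 0 0 0 0 0'
```

```text
time: 12.75
eef_pos: [0.5368, -0.2689, 0.0157]
tcp_rot: [1.0, 0.0, 0.002, 0.001]
contact_force: [-0.2, -1.1, 1.7]
opening: 1.0
```

```bash
python3 -m crank '-1 -1 4 0 0 0; 0 0 0 0 0 0'; python3 -m crank '0 0 0 0 0 0;0 0 0 0 0 0;0 0 0 0 0 0;0 0 0 0 0 0;0 0 0 0 0 0' -1 30
```

```text
time: 13.0
eef_pos: [0.5348, -0.2671, 0.0103]
tcp_rot: [1.0, 0.0, 0.001, 0.0]
contact_force: [0.4, 0.3, 0.2]
opening: 1.003
time: 13.62
eef_pos: [0.5345, -0.2669, 0.0095]
tcp_rot: [1.0, -0.0, 0.0, 0.0]
contact_force: [-0.7, -0.3, 1.7]
opening: 0.271
```

```bash
python3 -m crank '0 0 -30 0 0 0; 0 0 -55 0 0 0; 0 0 -50 0 0 0; 6 -50 0 0 0 0; 10 -52 0 0 0 0'; python3 -m crank '10 -52 0 0 0 0; 10 -50 0 0 0 0;10 -50 0 0 0 0;7 -49 0 0 0 0; 0 0 0 0 0 0'; python3 -m crank '0 0 0 0 0 0'
python3 - <<'E'
from h import *
C,im,o=wlook("w9",[]); pads(C,im)
E
```

```text
time: 14.25
eef_pos: [0.5507, -0.1644, 0.1454]
tcp_rot: [1.0, -0.001, 0.001, 0.0]
contact_force: [0.4, -0.1, -1.1]
opening: 0.271
time: 14.88
eef_pos: [0.5872, 0.0392, 0.144]
tcp_rot: [1.0, 0.002, -0.0, -0.0]
contact_force: [-0.6, -0.9, -1.0]
opening: 0.269
time: 15.0
eef_pos: [0.5871, 0.036, 0.144]
tcp_rot: [1.0, 0.0, -0.0, 0.0]
contact_force: [-0.4, -0.6, -0.3]
opening: 0.272
t 15.0 tcp [0.5871 0.036  0.144 ] psi 0.04 open 0.272
pad_red [ 4.96900e-01 -5.25000e-02  7.08559e+01  1.55785e+01  1.51641e+01]
pad_yellow [5.88000e-01 3.27000e-02 8.96771e+01 9.61953e+01 1.47121e+01]
pad_blue [ 6.40500e-01 -3.26000e-02  2.20309e+01  4.93892e+01  1.59045e+01]
pad_green [4.90400e-01 1.05000e-02 8.95364e+01 8.93075e+01 1.44791e+01]
```

View pics/w9.png

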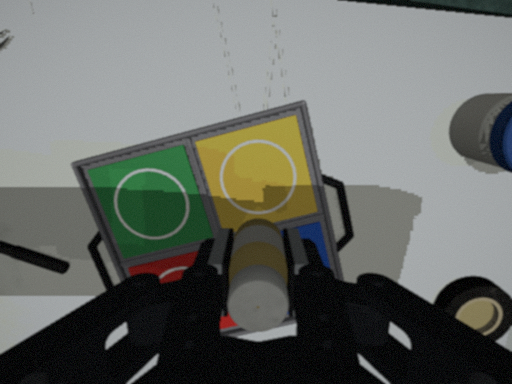

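```bash
python3 -m crank '0 0 50 0 0 0; 0 0 45 0 0 0; 0 0 27 0 0 0; 0 0 0 0 0 0; 0 0 0 0 0 0'
```

```text
time: 15.68
eef_pos: [0.5885, 0.0352, 0.0237]
tcp_rot: [1.0, -0.001, 0.001, 0.0]
contact_force: [1.0, 0.2, 0.1]
opening: 0.272
```

```bash
python3 -m crank '-1 -1 5 0 0 0; 0 0 2 0 0 0;0 0 0 0 0 0'
```

```text
time: 16.05
eef_pos: [0.5865, 0.0373, 0.0157]
tcp_rot: [1.0, 0.0, 0.0, 0.0]
contact_force: [0.1, -0.4, -1.2]
opening: 0.272
```

```bash
python3 -m crank '1 1 1 0 0 0; 0 0 0 0 0 0'
```

```text
time: 16.3
eef_pos: [0.5869, 0.037, 0.0154]
tcp_rot: [1.0, -0.0, -0.001, -0.001]
contact_force: [-4.3, 2.8, 7.2]
opening: 0.273
```

```bash
python3 -m crank '0 0 0 0 0 0;0 0 0 0 0 0;0 0 0 0 0 0;0 0 0 0 0 0' 0.4; python3 -m crank '0 0 -30 0 0 0;0 0 -60 0 0 0;0 0 -60 0 0 0;0 0 0 0 0 0;0 0 0 0 0 0' 1;  python3 - <<'E'
from h import *
C,im,o=wlook("w10",["vial_yellow"]);print(proj(C,[.5875,.036,.006]),proj(C,[.5875,.036,.061])); white(C,im,proj(C,[.5875,.036,.061]),.061,25)
E
```

```text
time: 16.8
eef_pos: [0.5874, 0.0361, 0.0142]
tcp_rot: [1.0, -0.0, -0.0, 0.0]
contact_force: [0.3, 0.6, -0.4]
opening: 0.698
time: 17.42
eef_pos: [0.5871, 0.0362, 0.1641]
tcp_rot: [1.0, -0.0, -0.0, -0.0]
contact_force: [0.1, -0.7, -0.9]
opening: 1.003
t 17.43 tcp [0.5871 0.0362 0.1641] psi -0.0 open 1.003
vial_yellow [([254.0, 179.6], 0.82, [0.584, 0.035, 0.03])]
[257.89178819 172.37830291] [257.88238948 187.89735623]
bbox [245 175] [271 197] ell [257.4 187.3] [25.1 26.7] at z [0.5871 0.0365 0.061 ]
```

View pics/w10.png

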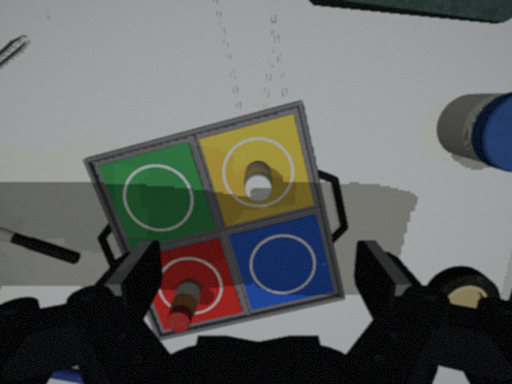

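Yellow vial stands at its pad centre within 0.5 mm; the red one is visible at (186,300), upright. Now the dark card.

```bash
python3 -m crank '0 55 0 0 0 0;0 60 0 0 0 0;0 60 0 0 0 0; 0 60 0 0 0 0;0 60 0 0 0 0'; python3 -m crank '-5 35 0 0 0 0;0 0 0 0 0 0;0 0 0 0 0 0'
cat >> h.py <<'E'
def card(C,im,near,z=.008,rad=60):
    c=blob(im,(0,0,130),(180,60,255),near,None,rad)
    w=np.array([onz(C,p,z)[:2] for p in cv2.convexHull(c)[:,0,:]],np.float32)*1000
    r=cv2.minAreaRect(w);print("card",np.round(r[0],1),np.round(r[1],1),round(r[2],2));return r
E
python3 - <<'E'
from h import *
C,im,o=wlook("w11",["card_dark","filter_used","holder_empty"]); card(C,im,proj(C,[.577,-.357,.008]))
E
```

```text
time: 18.15
eef_pos: [0.5862, -0.2601, 0.1617]
tcp_rot: [1.0, -0.0, -0.002, -0.001]
contact_force: [-0.7, -0.6, -0.0]
opening: 0.998
time: 18.52
eef_pos: [0.5817, -0.2927, 0.1624]
tcp_rot: [1.0, 0.0, -0.001, -0.001]
contact_force: [-0.2, 1.1, 0.4]
opening: 0.999
t 18.52 tcp [ 0.5817 -0.2927  0.1624] psi 0.0 open 0.999
card_dark [([251.9, 235.9], 0.77, [0.576, -0.356, 0.01])]
filter_used [([107.2, 154.6], 0.91, [0.441, -0.275, 0.007])]
holder_empty [([165.9, 247.6], 0.85, [0.489, -0.369, 0.008]), ([254.9, 237.0], 0.18, [0.579, -0.358, 0.008])]
card [ 577.  -360.6] [47.6 47.6] 77.49
```

View pics/w11.png

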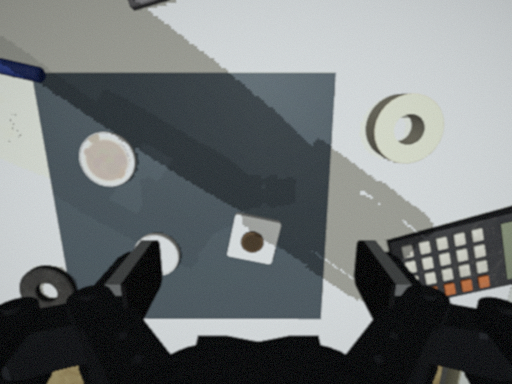

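Card at (0.577, -0.3606), edges at -12.5°. Specimen dark at (252,241), so it is the right card. Turn, come over it and re-measure lower, with the jaws part open to clear the holder.

```bash
python3 -m crank '-5 34 10 0 0 0.109; 4 34 30 0 0 0.109;4 0 30 0 0 0;0 0 0 0 0 0;0 0 0 0 0 0' 0.55
python3 - <<'E'
from h import *
C,im,o=wlook("w12",[]); card(C,im,proj(C,[.577,-.3606,.008]),rad=70);card(C,im,proj(C,[.577,-.3606,.008]),z=.005,rad=70)
E
```

```text
time: 19.35
eef_pos: [0.5823, -0.3624, 0.0955]
tcp_rot: [0.994, -0.108, 0.001, 0.0]
contact_force: [0.2, 0.1, 0.2]
opening: 0.776
t 19.35 tcp [ 0.5823 -0.3624  0.0955] psi -12.42 open 0.776
card [ 577.2 -359.6] [45.7 46.1] 77.53
card [ 577.  -360.5] [46.3 46.7] 77.53
```

View pics/w12.png

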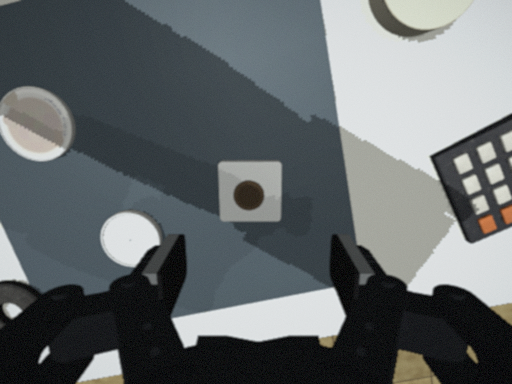

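The card is square to the jaws, face up, size 46 mm at the expected height. Descend in stages.

```bash
python3 -m crank '-5 -1 40 0 0 0; 0 0 35 0 0 0;0 0 10 0 0 0;0 0 0 0 0 0'
```

```text
time: 19.9
eef_pos: [0.5775, -0.3609, 0.0103]
tcp_rot: [0.994, -0.109, 0.0, 0.0]
contact_force: [0.4, -0.1, -0.3]
opening: 0.774
```

```bash
python3 -m crank '0 0 8 0 0 0; 0 0 1 0 0 0;0 0 0 0 0 0'
```

```text
time: 20.27
eef_pos: [0.5772, -0.3611, 0.0009]
tcp_rot: [0.994, -0.109, 0.0, 0.0]
contact_force: [0.2, 0.3, -0.2]
opening: 0.774
```

```bash
python3 -m crank '0 -1 1 0 0 0; 0 0 0 0 0 0;0 0 0 0 0 0;0 0 0 0 0 0;0 0 0 0 0 0' -1 25
```

```text
time: 20.9
eef_pos: [0.5775, -0.3601, -0.0002]
tcp_rot: [0.994, -0.109, 0.0, 0.0]
contact_force: [0.7, 1.0, 2.9]
opening: 0.53
```

```bash
python3 -m crank '0 0 -20 0 0 0; 0 0 -40 0 0 -0.158; 0 0 -40 0 0 -0.158;0 0 -20 0 0 -0.157;18 -46 0 0 0 0'; python3 -m crank '18 -47 0 0 0 0;18 -47 0 0 0 0;18 -47 0 0 0 0;18 -47 0 0 0 0;18 -46 0 0 0 0';python3 -m crank '0 0 0 0 0 0;0 0 0 0 0 0';  python3 - <<'E'
from h import *
C,im,o=wlook("w13",[]); pads(C,im); card(C,im,(258,270),z=readout.get_state()["eef_pos"][2]+.008)
E
```

```text
time: 21.52
eef_pos: [0.5842, -0.3142, 0.1239]
tcp_rot: [0.992, 0.126, 0.003, 0.003]
contact_force: [-0.7, 0.1, -0.9]
opening: 0.527
time: 22.15
eef_pos: [0.6109, -0.0601, 0.1203]
tcp_rot: [0.992, 0.127, 0.0, 0.0]
contact_force: [0.5, 0.6, -0.1]
opening: 0.528
time: 22.4
eef_pos: [0.611, -0.0619, 0.1199]
tcp_rot: [0.992, 0.127, 0.0, 0.0]
contact_force: [0.9, 0.7, 0.2]
opening: 0.527
t 22.4 tcp [ 0.611  -0.0619  0.1199] psi 14.64 open 0.527
pad_red [ 5.15600e-01 -8.59000e-02  9.03956e+01  8.91449e+01  1.46045e+01]
pad_yellow [5.88700e-01 3.11000e-02 8.95624e+01 7.90342e+01 1.46049e+01]
pad_blue [ 6.12200e-01 -5.93000e-02  9.01682e+01  8.63696e+01  1.46045e+01]
pad_green [4.89600e-01 1.10000e-02 6.08577e+01 6.02933e+01 1.46055e+01]
card [618.5 -89.7] [51.7 27. ] 13.25
```

View pics/w13.png

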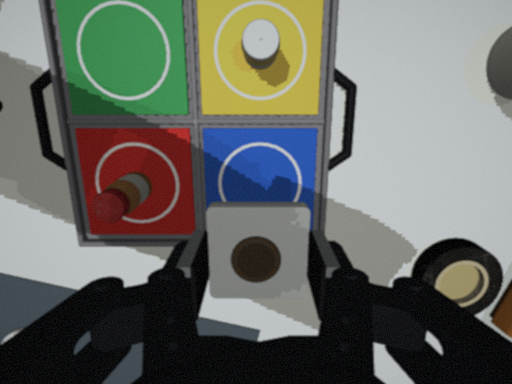

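The card hangs level, face up and centred in the fingers, square to the blue pad. Lower it.

```bash
python3 - <<'E'
from h import *
s=readout.get_state();C=cam("wrist",s);a=onz(C,(258,203),.128);b=onz(C,(258,298),.128);print((a+b)/2,np.linalg.norm(a-b),s["eef_pos"])
E
python3 -m crank '2 -1 40 0 0 0; 0 0 40 0 0 0; 0 0 24 0 0 0; 0 0 0 0 0 0;0 0 0 0 0 0'
```

```text
[ 0.61157508 -0.06262883  0.128     ] 0.048167593336655296 [ 0.61099778 -0.06259988  0.11978013]
time: 23.08
eef_pos: [0.6136, -0.0614, 0.0166]
tcp_rot: [0.992, 0.127, 0.001, 0.0]
contact_force: [0.0, -0.3, 0.1]
opening: 0.53
```

```bash
python3 -m crank '-1 0 8 0 0 0; 0 0 2 0 0 0;0 0 0 0 0 0'
```

```text
time: 23.45
eef_pos: [0.612, -0.0606, 0.0058]
tcp_rot: [0.992, 0.127, 0.0, 0.0]
contact_force: [-1.5, -0.9, 1.8]
opening: 0.524
```

```bash
python3 -m crank '0 0 0 0 0 0;0 0 0 0 0 0;0 0 0 0 0 0' 0.36; python3 -m crank '0 0 -20 0 0 0;0 0 -60 0 0 0;0 0 -60 0 0 0;0 0 0 0 0 0;0 0 0 0 0 0';  python3 - <<'E'
from h import *
C,im,o=wlook("w14",["card_dark"]); pads(C,im); card(C,im,proj(C,[.6126,-.0608,.014]),z=.014)
E
```

```text
time: 23.82
eef_pos: [0.6117, -0.0604, 0.0053]
tcp_rot: [0.992, 0.127, -0.0, -0.0]
contact_force: [-0.7, 0.1, 0.2]
opening: 0.684
time: 24.45
eef_pos: [0.6118, -0.0605, 0.1465]
tcp_rot: [0.992, 0.127, 0.001, 0.0]
contact_force: [-0.3, -0.4, 0.1]
opening: 0.682
t 24.45 tcp [ 0.6118 -0.0605  0.1465] psi 14.61 open 0.682
card_dark [([259.5, 176.2], 0.6, [0.614, -0.059, 0.01])]
pad_red [ 5.15700e-01 -8.61000e-02  9.03183e+01  8.89923e+01  1.45701e+01]
pad_yellow [5.87700e-01 3.50000e-02 8.95527e+01 8.71752e+01 1.45952e+01]
pad_blue [ 6.12700e-01 -6.09000e-02  8.99032e+01  8.90323e+01  1.45473e+01]
pad_green [4.90700e-01 9.70000e-03 8.92299e+01 8.71226e+01 1.45952e+01]
card [616.3 -56.7] [56.7 65.8] 29.49
```

View pics/w14.png

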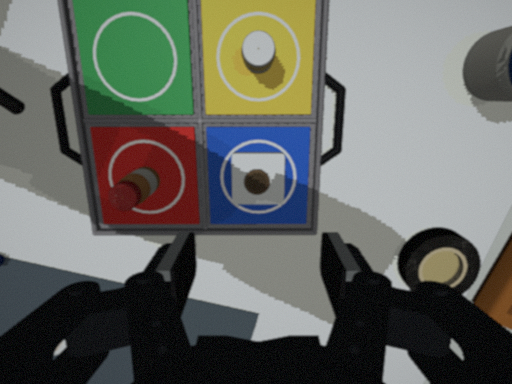

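The card sits centred in the blue ring, square to it, at (258,178). Now the filter disc.

```bash
python3 -m crank '-52 33 0 0 0 0; -52 33 0 0 0 0;-52 33 0 0 0 0;-52 33 0 0 0 0;0 0 0 0 0 0' 1; python3 -m crank '0 0 0 0 0 0'
cat >> h.py <<'E'
def disc(C,im,near,z=.007,rad=60):
    c=blob(im,(0,0,105),(180,75,255),near,None,rad)
    w=np.array([onz(C,p,z)[:2] for p in cv2.convexHull(c)[:,0,:]],np.float32)*1000
    e=cv2.fitEllipse(w);print("disc",np.round(e[0],1),np.round(e[1],1),cv2.minEnclosingCircle(w));return e
E
python3 - <<'E'
from h import *
C,im,o=wlook("w15",["filter_used","holder_empty"]); 
for z in (.007,.004): disc(C,im,proj(C,[.441,-.276,.007]),z)
E
```

```text
time: 25.18
eef_pos: [0.4405, -0.2426, 0.1435]
tcp_rot: [0.992, 0.124, -0.001, -0.001]
contact_force: [0.2, 0.4, -0.6]
opening: 1.001
time: 25.3
eef_pos: [0.4431, -0.2403, 0.1441]
tcp_rot: [0.992, 0.127, -0.001, -0.001]
contact_force: [1.1, -0.0, -1.0]
opening: 0.998
t 25.3 tcp [ 0.4431 -0.2403  0.1441] psi 14.55 open 0.998
filter_used [([241.1, 214.6], 0.9, [0.437, -0.278, 0.007])]
holder_empty [([256.9, 313.5], 0.73, [0.478, -0.376, 0.008])]
disc [ 440. -280.] [51.2 52.5] ((439.97509765625, -280.1220703125), 26.237455368041992)
disc [ 440.1 -281.1] [51.7 53.1] ((440.1183166503906, -281.2551574707031), 26.51688003540039)
```

View pics/w15.png

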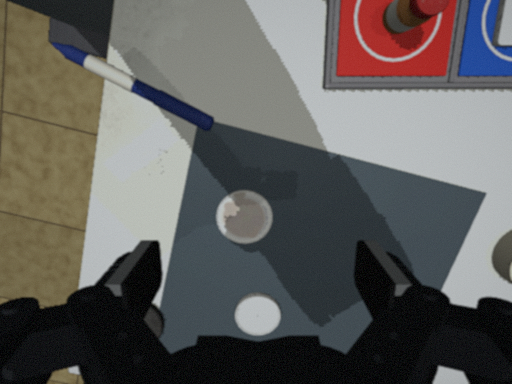

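Stained disc at (244,216), clearly pinkish-grey; the plain white holder is at (258,315). Come over it and look again lower.

```bash
python3 -m crank '-7 19 15 0 0 0; -6 19 30 0 0 0;0 0 10 0 0 0;0 0 0 0 0 0;0 0 0 0 0 0' 0.75
python3 - <<'E'
from h import *
C,im,o=wlook("w16",[]); 
for z in (.007,.004): disc(C,im,proj(C,[.44,-.28,.007]),z)
E
```

```text
time: 26.08
eef_pos: [0.4415, -0.2803, 0.0912]
tcp_rot: [0.992, 0.128, 0.0, 0.0]
contact_force: [-0.2, -0.9, 0.3]
opening: 0.871
t 26.07 tcp [ 0.4415 -0.2803  0.0912] psi 14.69 open 0.871
disc [ 440.4 -279.8] [51.7 52.3] ((440.2430419921875, -279.98760986328125), 26.40042495727539)
disc [ 440.6 -280.6] [52.3 53. ] ((440.4509582519531, -280.86212158203125), 26.746843338012695)
```

View pics/w16.png

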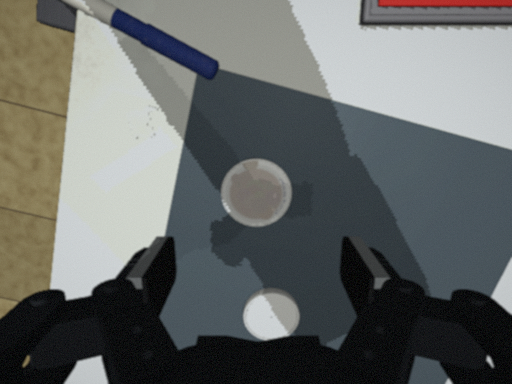

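Disc is at (0.4403, -0.2800), diameter 52 mm, repeating from both heights. Descend.

```bash
python3 -m crank '-1 0 40 0 0 0; 0 0 32 0 0 0;0 0 9 0 0 0;0 0 0 0 0 0'
```

```text
time: 26.62
eef_pos: [0.4401, -0.2811, 0.0099]
tcp_rot: [0.992, 0.127, 0.0, 0.0]
contact_force: [-1.2, -0.1, 1.4]
opening: 0.873
```

```bash
python3 -m crank '0 -1 8 0 0 0; 0 0 2 0 0 0;0 0 0 0 0 0'
```

```text
time: 27.0
eef_pos: [0.4397, -0.2801, -0.0004]
tcp_rot: [0.992, 0.127, 0.0, 0.0]
contact_force: [0.2, -0.0, 0.1]
opening: 0.877
```

```bash
python3 -m crank '0 0 0.5 0 0 0; 0 0 0 0 0 0;0 0 0 0 0 0;0 0 0 0 0 0;0 0 0 0 0 0' -1 25
```

```text
time: 27.62
eef_pos: [0.4397, -0.2802, -0.0006]
tcp_rot: [0.992, 0.127, 0.0, 0.0]
contact_force: [-2.5, 0.9, 5.5]
opening: 0.573
```

```bash
python3 -m crank '0 0 0 0 0 0;0 0 -15 0 0 0;0 0 -45 0 0 0;0 0 0 0 0 0'
python3 - <<'E'
from h import *
C,im,o=wlook("w17",[])
E
```

```text
time: 28.12
eef_pos: [0.4421, -0.2823, 0.0632]
tcp_rot: [0.992, 0.127, 0.003, 0.004]
contact_force: [-0.4, -0.8, -1.1]
opening: 0.577
t 28.12 tcp [ 0.4421 -0.2823  0.0632] psi 14.62 open 0.577
```

View pics/w17.png

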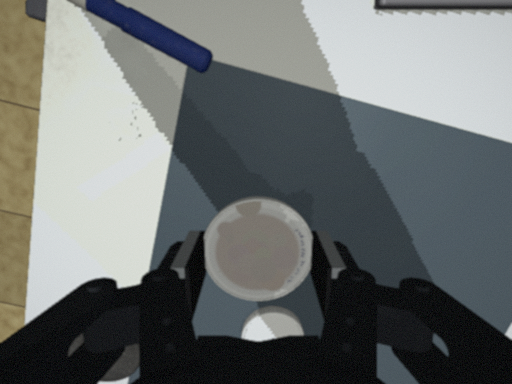

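The disc is held level between the fingers, centre about (258,250). Raise it and carry to green.

```bash
python3 -m crank '0 0 -40 0 0 0;0 0 -40 0 0 0;24 -54 0 0 0 0;24 -54 0 0 0 0;24 -54 0 0 0 0'; python3 -m crank '24 -54 0 0 0 0;24 -54 0 0 0 0;0 0 0 0 0 0;0 0 0 0 0 0;0 0 0 0 0 0';  python3 - <<'E'
from h import *
C,im,o=wlook("w18",[]); pads(C,im); z=readout.get_state()["eef_pos"][2]; disc(C,im,proj(C,[*readout.get_state()["eef_pos"][:2],z+.0076]),z+.0076,52)
E
```

```text
time: 28.8
eef_pos: [0.4676, -0.1032, 0.1377]
tcp_rot: [0.992, 0.127, -0.001, -0.0]
contact_force: [1.1, 0.0, -0.3]
opening: 0.571
time: 29.42
eef_pos: [0.4872, 0.0103, 0.1383]
tcp_rot: [0.992, 0.126, -0.0, -0.0]
contact_force: [0.7, -0.3, 0.3]
opening: 0.571
t 29.43 tcp [0.4872 0.0103 0.1383] psi 14.49 open 0.571
pad_red [ 0.5243 -0.1135 93.8039 56.2956 20.7947]
pad_yellow [5.87600e-01 3.58000e-02 8.98896e+01 8.85358e+01 1.44801e+01]
pad_blue [ 6.11600e-01 -3.76000e-02  8.07773e+01  4.37487e+01  1.44823e+01]
pad_green [4.90600e-01 1.13000e-02 8.90826e+01 8.75577e+01 1.44623e+01]
disc [487.2   9.2] [48.  52.2] ((486.1334228515625, 9.063793182373047), 26.214214324951172)
```

View pics/w18.png

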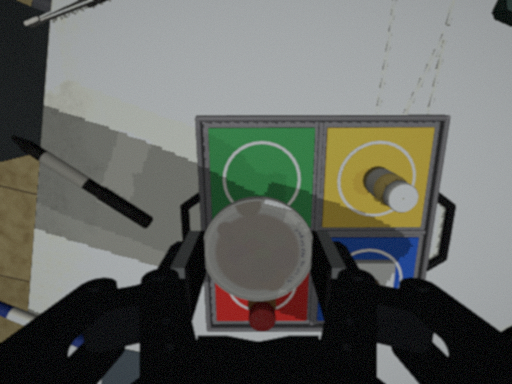

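Disc centre is within about 1 mm of the TCP. Green pad confirmed at (0.4906, 0.011). Lower it.

```bash
python3 -m crank '3 0 45 0 0 0; 0 0 45 0 0 0; 0 0 30 0 0 0; 0 0 0 0 0 0;0 0 0 0 0 0'
```

```text
time: 30.1
eef_pos: [0.4915, 0.0114, 0.02]
tcp_rot: [0.992, 0.127, 0.001, 0.0]
contact_force: [-0.0, -0.1, 0.1]
opening: 0.575
```

```bash
python3 -m crank '-1 0 10 0 0 0; 0 0 3 0 0 0;0 0 0 0 0 0'
```

```text
time: 30.48
eef_pos: [0.4894, 0.0121, 0.0059]
tcp_rot: [0.992, 0.127, 0.0, 0.0]
contact_force: [-0.1, -0.2, -0.0]
opening: 0.571
```

```bash
python3 -m crank '0.5 1 0 0 0 0; 0 0 0.5 0 0 0;0 0 0 0 0 0'
```

```text
time: 30.85
eef_pos: [0.4905, 0.0112, 0.0055]
tcp_rot: [0.992, 0.127, 0.0, 0.0]
contact_force: [0.1, 0.3, 0.6]
opening: 0.568
```

```bash
python3 -m crank '0 0 0.3 0 0 0;0 0 0 0 0 0;0 0 0 0 0 0;0 0 0 0 0 0' 0.42; python3 -m crank '0 0 -20 0 0 0;0 0 -60 0 0 0;0 0 -60 0 0 0;0 0 0 0 0 0;0 0 0 0 0 0';  python3 - <<'E'
from h import *
C,im,o=wlook("w19",["filter_used"]); pads(C,im); disc(C,im,proj(C,[.4905,.011,.013]),.013,45)
E
```

```text
time: 31.35
eef_pos: [0.4902, 0.0112, 0.005]
tcp_rot: [0.992, 0.127, -0.0, -0.0]
contact_force: [-0.0, -0.1, -0.0]
opening: 0.709
time: 31.98
eef_pos: [0.4898, 0.0113, 0.1446]
tcp_rot: [0.992, 0.127, -0.0, -0.0]
contact_force: [-0.0, 0.3, -0.5]
opening: 0.709
t 31.98 tcp [0.4898 0.0113 0.1446] psi 14.61 open 0.709
filter_used [([257.3, 176.3], 0.82, [0.49, 0.012, 0.007])]
pad_red [ 5.173000e-01 -9.150000e-02  8.992870e+01  1.000823e+02  1.458550e+01]
pad_yellow [5.87700e-01 3.58000e-02 8.98644e+01 8.85577e+01 1.45846e+01]
pad_blue [ 6.21600e-01 -4.32000e-02  6.41380e+01  5.91151e+01  1.45856e+01]
pad_green [4.90700e-01 1.05000e-02 8.87649e+01 8.85708e+01 1.45768e+01]
disc [490.4  12.3] [66.8 67.3] ((490.3092041015625, 12.188612937927246), 33.7899055480957)
```

View pics/w19.png

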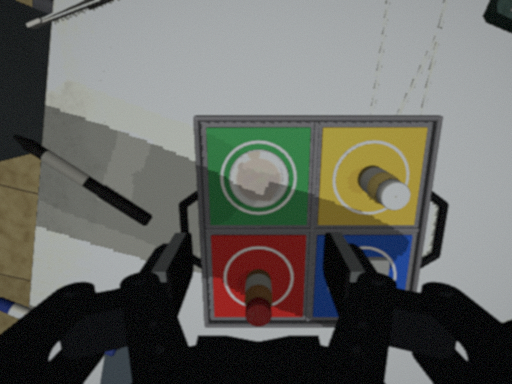

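All four are placed, with the disc concentric in the green ring (258,178). One last check from a clear spot, plus the fixed cameras.

```bash
python3 -m crank '0 0 -40 0 0 0;15 30 -40 0 0 0;15 30 0 0 0 0;0 0 0 0 0 0;0 0 0 0 0 0'
python3 - <<'E'
from h import *
C,im,o=wlook("w20",["vial_redcap","vial_yellow","card_dark","filter_used"])
a=optics.read_camera("side");D=cam("side")
for t in ("holder_empty","card_pale"):print(t,[(x.round(),p,onz(D,x,.008).round(3)) for x,p in rec("side",t)][:2])
cv2.imwrite("pics/fin.png",np.hstack([cv2.resize(a[100:340,140:340],(400,480)),cv2.resize(im,(400,480))])[:,:,::-1])
for n,p in dict(r=(.5158,-.0861),y=(.5875,.036),b=(.6126,-.0608),g=(.4906,.0109)).items(): print(n,proj(C,[*p,.006]).round(1),proj(C,[*p,.061]).round(1))
print(readout.get_state()["contact_force"])
E
```

```text
time: 32.7
eef_pos: [0.533, -0.0388, 0.2226]
tcp_rot: [0.992, 0.127, -0.002, -0.001]
contact_force: [-0.4, -0.2, -1.3]
opening: 0.713
t 32.7 tcp [ 0.533  -0.0388  0.2226] psi 14.6 open 0.713
vial_redcap [([231.3, 206.1], 0.95, [0.516, -0.09, 0.03])]
vial_yellow [([329.6, 107.9], 0.69, [0.588, 0.036, 0.03])]
card_dark [([319.5, 196.0], 0.77, [0.611, -0.06, 0.01])]
filter_used [([229.1, 103.0], 0.73, [0.487, 0.015, 0.007])]
holder_empty [(array([226., 297.]), 0.82, array([ 0.485, -0.382,  0.008]))]
card_pale [(array([256., 147.]), 0.47, array([0.54 , 0.345, 0.008]))]
r [233.6 196.2] [229.4 212.2]
y [324.5 107.5] [336.1 109.2]
b [319.7 196.2] [329.6 212.2]
g [231.8 107.4] [226.9 109.1]
[-0.8335916  -0.45126369 -0.24550119]
```

View pics/fin.png

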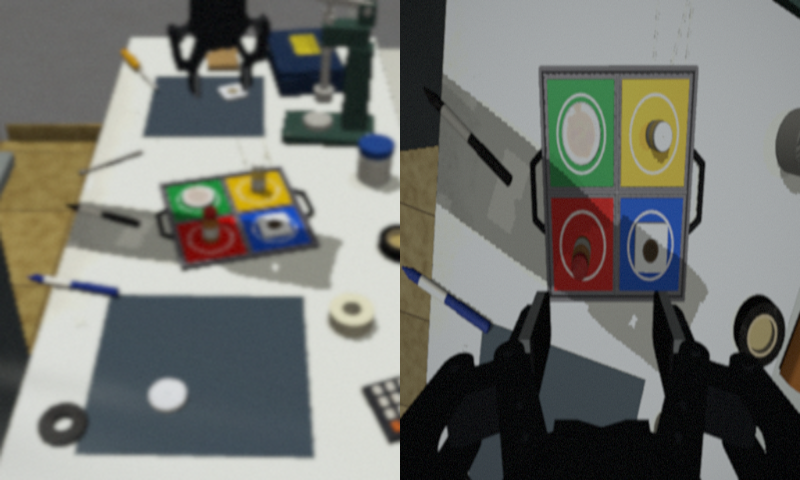

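Both views show all four things on their pads, inside their rings and upright or face up. The empty holder and pale card lie where they were, and the gripper is clear.

```bash
python3 -c "
from plant import ctrl
print(ctrl.sign_off())"
```

```text
the job is handed in; nothing more can be done
None
```

The caddy is packed and the job is handed in at about 33 s of the 109 s allowed. I placed the four things in the order you listed: red-cap vial on red, yellow vial on yellow, dark card on blue, used filter on green.

- **Placement:** after release, the two vials stood upright and the card and disc lay face up, each inside its pad's ring. The yellow vial measured within 0.5 mm of its pad centre, and the other three were about 1 mm off at most, judged by eye against the rings. The card is square to its pad.
- **Look-alikes:** the empty holder and the pale card were not touched. The side camera found the holder where it was. It put the pale card about 20 mm from the wrist camera's figure, with a weak detection (0.47) and a coarse view, so I don't take that as movement.
- **Checks that failed or disagreed:**
  - My automatic outline fits for the placed card and disc, and for the red cap once it stood on the red pad, failed. They merged with the rings or the pad, so I judged those by eye in the wrist images.
  - The gripper read about 49 mm across the 52 mm disc, but the disc was held level and placed cleanly.
- **Forces:** the readings reported after each move stayed under 10 N, and the gripper was clear of everything at hand-in.

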